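# Take the lift-off lid from the calligraphy supplies box

## Task

Open the larger supplies box for the class: raise its lid by the bar handle until it stands upright, lift it straight up off its hinge pins, and stand it upright, handle up, in the slot of the dark wooden rack. Lower it to the bottom of the slot before letting go, and leave the ink bottle where it stands.

Things in the scene. Friction and masses are not known exactly. Their poses are not given: they have to be found in the camera images.
- box: Larger pale wooden box, fixed, in mm 130 (x) by 200 (y) by 60 high; origin under its centre, x away from the robot at yaw 0. Lid hinges along y at x=+75, z=65, in two steel sockets at y=+-104 to 120, tops at z=80: 22 cavity tapers to a 12 mouth on top: the flat pins lift out only with the lid within 20 deg of vertical. No friction or stay: unheld the lid falls shut, or leans 15 deg past vertical.
- lid: Its lid, loose, 0.25-0.4 kg, starts shut, axes as box. Origin on hinge axis, mid-width and mid-thickness. Board 10 mm thick, 200 wide, x=-145 (front) to +20 (rear edge, the foot when upright). Flat pins 18x6 stick out 20 each side at x=0. Handle: round bar 10 thick, 90 long along y, at x=-185, z=0, 35 open gap to the board. Bar can turn in the grip, so a gripper pointing down can swing the lid.
- rack: Dark wooden rack, fixed; origin under its centre, z up. Base 100 (x) by 140 (y), 6 mm thick; two upright walls along y, 140 long, form a slot 32 mm wide centred on x=0, floor at z=6, open on top and at both ends; above z=85 the walls flare out to a 62 wide mouth, tops at z=108. The lid stands in it on its rear edge, width along the rack's y, either way round, overhanging both ends.
- ink_bottle: Black plastic ink bottle standing loose on the table beyond the work, 58 mm across, 150 mm tall; origin at the centre of its underside.
Not all that is in view belongs to the job. Leave any turquoise or yellow look-alike of the rack alone.

How it is judged:
By the outcome, as a careful person would: the job done as asked, in the order asked, and still so for the second after the job is handed in, with the robot touching nothing.
It also fails if it takes over 48 s, if anything falls off the work surface, if the arm or the gripper's body presses on something with over 40 N, if the wrist force passes 120 N, or if a joint passes its speed limit or range.

## Robot

A 6-joint arm with a two-finger parallel gripper is mounted at the origin on the work surface. World frame = base frame: x ahead of the robot, y to its left, z up, the work surface at z = 0. Lengths are in m, angles in degrees, forces in N, time in s.
With the tool pointing down it reaches from about 0.25 to 0.725 m from the base axis. Payload 9.7 kg.
Tool frame: the origin (TCP) lies midway between the tips of the shut fingers; the grasp point (between the pads) lies 19 mm behind it (bot.pinch_z is the distance from the TCP to the grasp point, in m); z points along the fingers, x is the direction in which the jaws open and shut, and the axes are right-handed (so a half turn about z gives the same grasp; the last joint's range is limited). The gripper opens to 85 mm and grips with 20 to 120 N. Pads are 22 mm wide; open, the fingers measure 114 mm over their backs; the gripper's body (76 mm by 85 mm) begins 54 mm behind the grasp point. The pads swing forward as they close: fully open they stand 13 mm farther back than shut.
Start: joints at [-65.776, 4.979, 10.078, 95.1, 0, 90], TCP at [0.226, -0.502, 0.231] pointing down, gripper open.
Joint ranges: [-179.16, 179.16], [-48.56, 103.87], [-65.8, 70.77], [-126.05, 130.52], [-82.76, 87.17], [-180, 180]. Speed limits (degrees/s): [127.2, 127.2, 147.25, 180, 180, 180].

## Interface

Orientations are given as [roll, pitch, yaw] about the fixed x, y, z axes, in that order (R = Rz(yaw) Ry(pitch) Rx(roll)).
In Python, from workcell import bot gives the robot as it stands. The module is installed in compiled form; this text tells all that it offers.
- The arm moves only by the shell command python3 -m pendant 'ROWS' [FORCE]. ROWS is JSON, a list of rows, each a list of 7 numbers: the shift along the tool's x, y, z scaled (see below), then the turn, a rotation vector about the tool's x, y, z scaled (see below), then the closure, from 0 (fully open) to 1 (shut). In form: [[tx, ty, tz, wx, wy, wz, jaw], ...]. A call has 1 to 12 rows; each row shifts and turns the pose as measured when the row begins, along the tool's axes as they then stand; what a row does not reach is not made up. The controller multiplies each number of a shift by 0.25 m and each number of a turn by pi rad. A row lasts 1/10 s, in which the tool goes at most 50 mm and 8.59 degrees, less where a joint would pass 70% of its speed; a pose out of reach is approached as far as the arm can. A call with a number of a shift or a turn outside -1 to 1 is refused whole. A call with a gripper value outside its range is refused whole. The fingers move at their own pace and stop on an object; FORCE is the grip in N (left out, the last holds). Time passes only in rows, so rows that do not move let the fingers close. It gives the time, the measured TCP pose, the force and the opening at its end, in the units of the state.
- bot.get_obs(): the state, without advancing time (a new reading comes with each control period).
- bot.camera(name): name is "scene" or "top"; returns the picture (480x640x3 uint8, red, green, blue); there is no depth.
- bot.calibration(name): a dict with "intrinsics" (3x3 intrinsics, pixels), "k1" (the pictures are not rectified: a ray, as slopes to the right and down, at radius r is drawn at 1 + k1 r^2 times it, then the intrinsics apply), "xyz" and "attitude" of the camera in the world. Camera axes: x right, y up, looking along -z (the intrinsics and any distortion apply to the point x, -y, -z); pixel columns grow to the right and rows downward; lengths in m; the calibration is good to about 2 mm. A picture is of the moment at which its call begins. calibration takes no time and is no camera call.
- bot.job_done(): hands the job in, once; it reports no verdict.
The state is a dict: "time": time; "q": joint angles; "qd": joint speeds; "joint_efforts": joint torques, N m; "ee_pos": TCP position; "tcp_rot": TCP orientation; "wrist_force": force on the tool from outside, world axes, zero at the start; "torque": the same for the moment, N m; "opening": finger opening in m.
Only numpy, scipy, OpenCV 4.12 (cv2) and the standard library are available. Lean on these libraries where they do the work, as an engineer would, in place of code of your own. Each camera call takes 0.05 s, during which the arm holds its last target.

## Working session

There is one attempt and no reset: what is moved stays moved. The work goes in short steps, Python scripts to look and compute and a shell command to move; the robot and the scene stay as the last step left them, time stands still between calls to the robot, and variables do not carry over. Pictures are saved under pics/ and viewed, and the job is handed in when it is done.

```bash
mkdir -p pics; python3 - <<'E'
from workcell import bot
import cv2
for n in("scene","top"):
    im=bot.camera(n); cv2.imwrite(f"pics/{n}0.png",im[:,:,::-1]); print(n,bot.calibration(n))
print(bot.get_obs(),bot.pinch_z)
E
```

```text
scene {'intrinsics': array([[621.13553239,   0.        , 316.46408228],
       [  0.        , 621.13553239, 245.63459991],
       [  0.        ,   0.        ,   1.        ]]), 'k1': -0.11355987730962665, 'xyz': array([1.29999478, 0.46660181, 0.66624808]), 'attitude': array([ 54.95970254,   0.53580875, 122.44409018])}
top {'intrinsics': array([[592.436594  ,   0.        , 320.56059735],
       [  0.        , 592.436594  , 226.72553815],
       [  0.        ,   0.        ,   1.        ]]), 'k1': -0.03186335766325169, 'xyz': array([0.46015218, 0.00934505, 0.88305905]), 'attitude': array([  7.11308557,   0.79468735, -91.45225119])}
{'time': 0.1, 'q': array([-6.57749138e+01,  5.00848892e+00,  1.00383189e+01,  9.51005149e+01,
        1.06952228e-03,  9.00007134e+01]), 'qd': array([-0.0580008 ,  0.00091326,  0.05269421,  0.01497772,  0.03421772,
        0.11175492]), 'joint_efforts': array([-3.75332893e-04, -5.21561801e+01,  4.65654016e+01,  1.60275679e-02,
       -2.79789231e-05, -3.40857731e-06]), 'ee_pos': array([ 0.22559338, -0.50136783,  0.23064274]), 'tcp_rot': array([-1.79998931e+02,  7.06849499e-02, -6.57756272e+01]), 'wrist_force': array([-0.54898486,  0.22589297, -0.73531049]), 'torque': array([ 0.01563202, -0.00758912,  0.02307934]), 'opening': 0.08540702611148501} 0.0187
```

View pics/scene0.png

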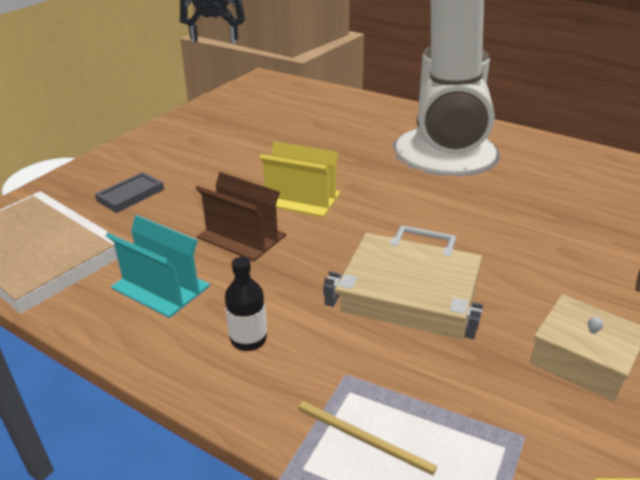

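View pics/top0.png

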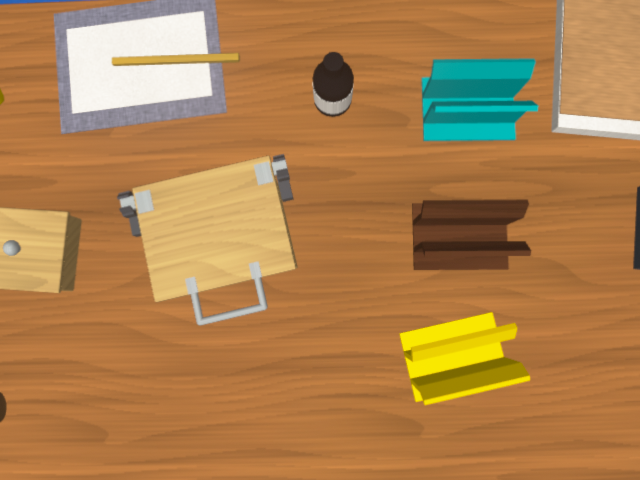

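The scene view shows the larger box with bar handle at (425,240), the small knobbed box at (595,345), and racks: dark (240,215), turquoise (160,270), yellow (300,180). In the top view:
- Box: larger at (215,230), the one with the bar handle and sockets, against the smaller knobbed box at (25,250). I choose (215,230).
- Rack: dark at (462,235), turquoise (480,100), yellow (465,358). I choose the dark one.
- Bottle: (333,85).

```bash
cat > h.py <<'E'
import numpy as np, cv2
from workcell import bot
from scipy.spatial.transform import Rotation as R
def cam(n):
    c=bot.calibration(n); return c['intrinsics'],c['k1'],c['xyz'],R.from_euler('xyz',c['attitude'],degrees=True).as_matrix()
def ray(n,uv):
    K,k1,o,Rm=cam(n)
    p=cv2.undistortPoints(np.array(uv,float).reshape(-1,1,2),K,np.array([k1,0,0,0.])).reshape(-1,2)
    d=np.c_[p[:,0],-p[:,1],-np.ones(len(p))]@Rm.T
    return o,d
def onz(n,uv,z):
    o,d=ray(n,uv); return o+d*((z-o[2])/d[:,2])[:,None]
def proj(n,P):
    K,k1,o,Rm=cam(n); c=(np.array(P,float).reshape(-1,3)-o)@Rm
    s=np.c_[c[:,0]/-c[:,2],-c[:,1]/-c[:,2]]; r2=(s**2).sum(1,keepdims=True); s=s*(1+k1*r2)
    return s@K[:2,:2].T+K[:2,2]
E
python3 - <<'E'
from h import *
im=cv2.imread('pics/top0.png')
cv2.imwrite('pics/c1.png',cv2.resize(im[140:340,110:310],None,fx=3,fy=3,interpolation=cv2.INTER_CUBIC))
cv2.imwrite('pics/c2.png',cv2.resize(im[185:285,400:540],None,fx=5,fy=5,interpolation=cv2.INTER_CUBIC))
hsv=cv2.cvtColor(im,cv2.COLOR_BGR2HSV)
# handle mask: grey
m=((hsv[...,1]<60)&(hsv[...,2]>110)).astype(np.uint8); 
m2=m.copy();m2[:]=0;m2[262:335,180:275]=m[262:335,180:275]
ys,xs=np.nonzero(m2);print(len(xs),cv2.minAreaRect(np.c_[xs,ys].astype(np.float32)))
# pale board
m=((hsv[...,0]>14)&(hsv[...,0]<25)&(hsv[...,1]<150)&(hsv[...,2]>150)).astype(np.uint8);m[:, :100]=0;m[:140]=0;m[:,320:]=0
m=cv2.morphologyEx(m,cv2.MORPH_OPEN,np.ones((3,3)))
c=max(cv2.findContours(m,0,1)[0],key=cv2.contourArea);r=cv2.minAreaRect(c);b=cv2.boxPoints(r);print(b);print(onz('top',b,.07))
b=[[135,190],[270,157],[295,268],[155,300]];print(onz('top',b,.07))
print('bar',onz('top',[[200,323],[265,307]],.07))
# rack
m=((hsv[...,2]<95)).astype(np.uint8);m[:190]=0;m[285:]=0;m[:,:400]=0;m[:,545:]=0
c=max(cv2.findContours(m,0,1)[0],key=cv2.contourArea);print(cv2.boundingRect(c),cv2.boxPoints(cv2.minAreaRect(c)))
E
```

```text
1166 ((226.8036651611328, 293.4753112792969), (48.64031219482422, 75.46196746826172), 76.60750579833984)
[[127.43093 187.75021]
 [269.47986 154.50473]
 [296.3897  269.48328]
 [154.34079 302.72876]]
[[0.62443983 0.28813783 0.07      ]
 [0.66621236 0.08731739 0.07      ]
 [0.50367802 0.05269695 0.07      ]
 [0.46308633 0.24849958 0.07      ]]
[[0.62090875 0.27733284 0.07      ]
 [0.66259598 0.08663517 0.07      ]
 [0.50576075 0.05456333 0.07      ]
 [0.46678294 0.24761479 0.07      ]]
bar [[0.43418563 0.18560276 0.07      ]
 [0.45369118 0.09655631 0.07      ]]
(413, 200, 115, 26) [[412.74304 201.11029]
 [526.9879  199.88184]
 [527.2514  224.38437]
 [413.00653 225.61282]]
```

```bash
ls pics
```

```text
c1.png
c2.png
scene0.png
top0.png
```

View pics/c1.png

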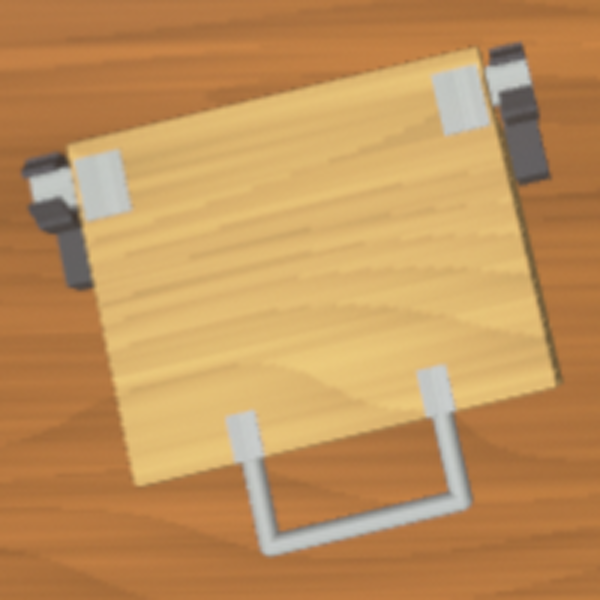

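View pics/c2.png

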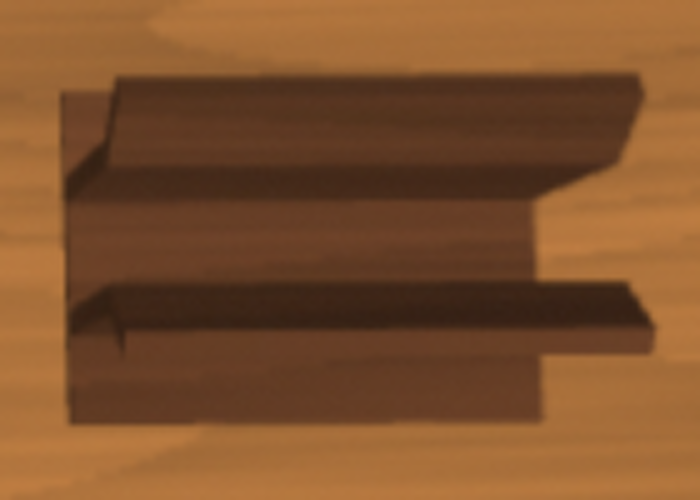

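```bash
python3 - <<'E'
from h import *
C=np.array([[132.7,188.3],[269.3,155.7],[296,267.7],[155,302]]);W=onz('top',C,.07)
print(W)
M=np.array([[20,100],[20,-100],[-145,-100],[-145,100]])/1000
def fit(M,W):
    mc=M.mean(0);wc=W[:,:2].mean(0);a=M-mc;b=W[:,:2]-wc
    th=np.arctan2((a[:,0]*b[:,1]-a[:,1]*b[:,0]).sum(),(a*b).sum())
    Rm=np.array([[np.cos(th),-np.sin(th)],[np.sin(th),np.cos(th)]]);t=wc-Rm@mc
    print('t',t,'yaw',np.degrees(th),'res',(W[:,:2]-(M@Rm.T+t))*1000);return t,th,Rm
t,th,Rm=fit(M,W)
print('bar',onz('top',[[199.3,323.3],[266,306.7]],.065), Rm@[-.185,0]+t)
# rack
C=np.array([[412.4,203.4],[413.6,269.6],[508.6,269]]);W=onz('top',C,.006);print(W)
rt,rth,rR=fit(np.array([[50,70],[-50,70],[-50,-70]])/1000,W)
# refine draw
im=cv2.imread('pics/top0.png');s=cv2.imread('pics/scene0.png')
def L(P): return np.c_[(np.array(P)[:,:2])@Rm.T+t,np.array(P)[:,2]]
def K(P): return np.c_[(np.array(P)[:,:2])@rR.T+rt,np.array(P)[:,2]]
pts=[L([[.02,.1,.07],[.02,-.1,.07],[-.145,-.1,.07],[-.145,.1,.07]]),L([[-.185,.045,.065],[-.185,-.045,.065]]),
 L([[0,.112,.08],[0,-.112,.08]]),
 K([[.05,.07,.006],[-.05,.07,.006],[-.05,-.07,.006],[.05,-.07,.006]]),
 K([[.031,.07,.108],[-.031,.07,.108],[-.031,-.07,.108],[.031,-.07,.108]]),K([[.016,.07,.006],[-.016,.07,.006],[-.016,-.07,.006],[.016,-.07,.006]])]
for n,i in(('top',im),('scene',s)):
    i=cv2.resize(i,None,fx=3,fy=3,interpolation=cv2.INTER_CUBIC)
    for p in pts: 
        for u,v in proj(n,p): cv2.circle(i,(int(u*3+1),int(v*3+1)),4,(255,0,255),1)
    if n=='top': cv2.imwrite('pics/o1.png',i[400:1000,330:930]);cv2.imwrite('pics/o2.png',i[550:850,1200:1620])
    else: cv2.imwrite('pics/o3.png',i[450:1050,900:1500]);cv2.imwrite('pics/o4.png',i[450:800,550:900])
E
python3 -c "
import cv2,numpy as np
a=[cv2.imread(f'pics/o{i}.png') for i in(2,4)]
w=np.zeros((350,800,3),np.uint8);w[:300,:420]=a[0];w[:350,440:790]=a[1];cv2.imwrite('pics/o5.png',w)"
```

```text
[[0.62343357 0.28063617 0.07      ]
 [0.66449734 0.08759489 0.07      ]
 [0.50613654 0.05318196 0.07      ]
 [0.46405782 0.24759518 0.07      ]]
t [0.62565177 0.18031116] yaw 12.060576062074388 res [[-0.88217175 -1.64663078]
 [-1.60754894  0.89754618]
 [ 1.38965114  0.96065667]
 [ 1.10006956 -0.21157207]]
bar [[0.43364093 0.18765213 0.065     ]
 [0.45402612 0.09571293 0.065     ]] [0.44473523 0.1416562 ]
[[ 0.60134617 -0.11964166  0.006     ]
 [ 0.50237105 -0.11702151  0.006     ]
 [ 0.4994421  -0.25739926  0.006     ]]
t [ 0.55059028 -0.18834457] yaw -1.1286255890676256 res [[-0.61319535 -0.29866251]
 [ 0.39228266  0.3517847 ]
 [ 0.22091269 -0.0531222 ]]
```

View pics/o5.png

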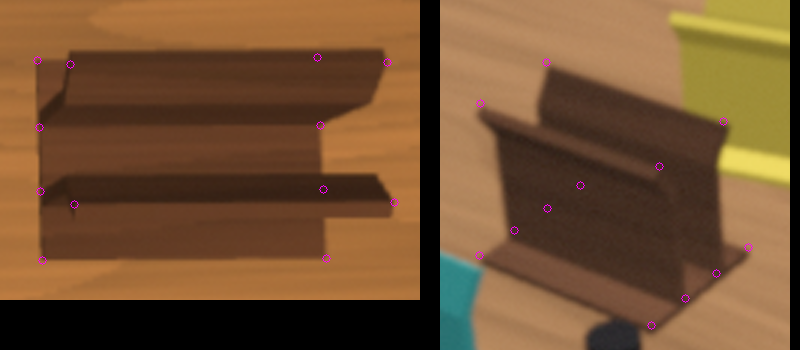

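View pics/o1.png

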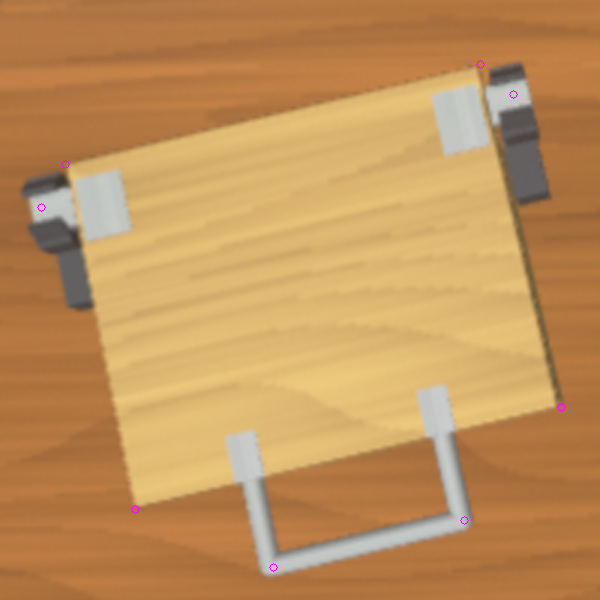

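View pics/o3.png

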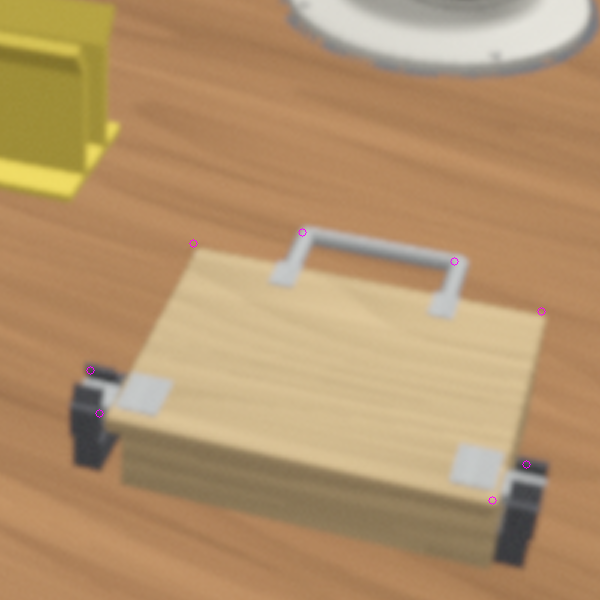

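Markers land on corners to within about 2 mm in both views: lid hinge at (0.626,0.180), yaw ≈12.2; bar centre (0.444,0.142); rack (0.5506,-0.188), yaw −1.1. First I turn the tool, with the jaws partly shut to fit between bar and board.

```bash
python3 -m pendant '[[0,0,0,0,0,-0.048,0.62],[0,0,0,0,0,-0.048,0.62],[0,0,0,0,0,-0.048,0.62],[0,0,0,0,0,-0.048,0.62],[0,0,0,0,0,-0.048,0.62],[0,0,0,0,0,-0.048,0.62],[0,0,0,0,0,-0.048,0.62],[0,0,0,0,0,-0.048,0.62],[0,0,0,0,0,-0.048,0.62]]' 40
cat > plan.py <<'E'
import sys
from h import *
# usage: plan.py x y z(grasp point) yaw n
def units(x,y,z,yaw,n=1):
    o=bot.get_obs();Rt=R.from_euler('xyz',o['tcp_rot'],degrees=True)
    Rg=R.from_euler('xyz',[180,0,yaw],degrees=True)
    g=np.array([x,y,z-bot.pinch_z])
    d=Rt.inv().apply(g-o['ee_pos']);w=(Rt.inv()*Rg).as_rotvec()
    print('t',o['time'],'pinch',np.round(o['ee_pos']+Rt.apply([0,0,-bot.pinch_z]),4),'rot',np.round(o['tcp_rot'],2),'F',np.round(o['wrist_force'],1),'T',np.round(o['torque'],2),'op',round(o['opening'],4))
    print('total units',np.round(d/.25,3),np.round(w/np.pi,4),'per row',np.round(d/.25/n,4),np.round(w/np.pi/n,4))
if __name__=='__main__':
    a=[float(v) for v in sys.argv[1:]];units(*a)
E
python3 plan.py .4443 .1417 .18 12.2 14
```

```text
time: 1.0
ee_pos: [0.225, -0.5002, 0.2266]
tcp_rot: [-179.5, 0.1, 11.9]
wrist_force: [0.6, -0.3, -0.4]
opening: 0.0323
t 1.0 pinch [ 0.2251 -0.5003  0.2453] rot [-1.7952e+02  1.0000e-01  1.1930e+01] F [ 0.6 -0.3 -0.4] T [0.   0.04 0.  ] op 0.0323
total units [ 1.389 -2.329  0.278] [-0.0027  0.0006 -0.0015] per row [ 0.0992 -0.1663  0.0199] [-0.0002  0.     -0.0001]
```

```bash
python3 -m pendant '[[0.1,-0.166,0,0,0,0,0.62],[0.1,-0.166,0,0,0,0,0.62],[0.1,-0.166,0,0,0,0,0.62],[0.1,-0.166,0,0,0,0,0.62],[0.1,-0.166,0,0,0,0,0.62],[0.1,-0.166,0,0,0,0,0.62],[0.1,-0.166,0,0,0,0,0.62],[0.1,-0.166,0,0,0,0,0.62],[0.1,-0.166,0,0,0,0,0.62],[0.1,-0.166,0,0,0,0,0.62],[0.1,-0.166,0.02,0,0,0,0.62],[0.1,-0.166,0.02,0,0,0,0.62]]'
python3 plan.py .4443 .1417 .14 12.2 4
```

```text
time: 2.2
ee_pos: [0.4142, 0.0644, 0.2169]
tcp_rot: [-179.2, 0.1, 11.8]
wrist_force: [1.1, -0.5, -0.3]
opening: 0.0322
t 2.2 pinch [0.4143 0.0641 0.2356] rot [-1.792e+02  8.000e-02  1.178e+01] F [ 1.1 -0.5 -0.3] T [-0.04 -0.04 -0.02] op 0.0322
total units [ 0.182 -0.273  0.386] [-0.0045  0.0004 -0.0023] per row [ 0.0454 -0.0682  0.0965] [-0.0011  0.0001 -0.0006]
```

```bash
python3 -m pendant '[[0.046,-0.068,0.096,-0.0011,0,-0.0006,0.62],[0.046,-0.068,0.096,-0.0011,0,-0.0006,0.62],[0.046,-0.068,0.096,-0.0011,0,-0.0006,0.62],[0.046,-0.068,0.096,-0.0011,0,-0.0006,0.62],[0,0,0,0,0,0,0.62]]'
python3 plan.py .4443 .1417 .065 12.2 4
python3 - <<'E'
from h import *
for n,b in(('top',(140,340,140,340)),('scene',(130,330,320,520))):
    i=bot.camera(n)[:,:,::-1]; cv2.imwrite(f'pics/a_{n}.png',cv2.resize(i[b[0]:b[1],b[2]:b[3]],None,fx=3,fy=3,interpolation=cv2.INTER_CUBIC))
E
```

```text
time: 2.7
ee_pos: [0.4452, 0.1505, 0.116]
tcp_rot: [180.0, 0.2, 12.7]
wrist_force: [-0.2, -0.8, -0.3]
opening: 0.0323
t 2.7 pinch [0.4452 0.1505 0.1347] rot [1.7999e+02 1.6000e-01 1.2720e+01] F [-0.2 -0.8 -0.3] T [ 0.06  0.04 -0.  ] op 0.0323
total units [-0.01   0.034  0.279] [0.0001 0.0009 0.0029] per row [-0.0026  0.0084  0.0697] [0.     0.0002 0.0007]
```

View pics/a_scene.png

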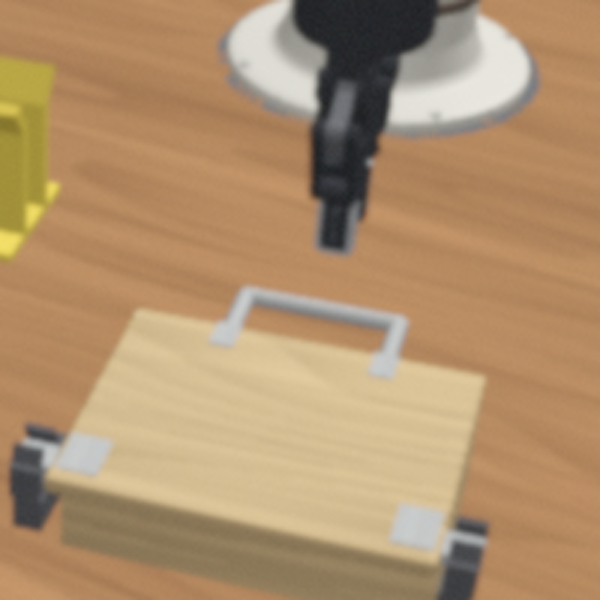

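View pics/a_top.png

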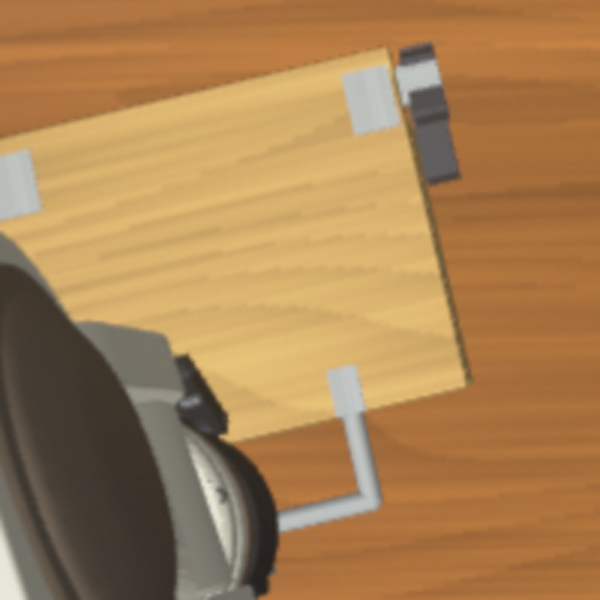

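Scene crop shows the fingers above the bar centre near (335,250), with the bar at (250–405,290–320) below. Top crop agrees. I descend now.

```bash
python3 -m pendant '[[-0.003,0.01,0.07,0,0,0.0007,0.62],[-0.003,0.01,0.07,0,0,0.0007,0.62],[-0.003,0.007,0.07,0,0,0.0007,0.62],[-0.002,0.005,0.06,0,0,0.0007,0.62],[0,0,0,0,0,0,0.62]]'
python3 plan.py .4443 .1417 .065 12.2 1
```

```text
time: 3.3
ee_pos: [0.4474, 0.1383, 0.0559]
tcp_rot: [-180.0, -0.5, 11.9]
wrist_force: [0.6, -0.3, 0.2]
opening: 0.0326
t 3.3 pinch [0.4472 0.1383 0.0746] rot [-179.99   -0.52   11.94] F [ 0.6 -0.3  0.2] T [-0.03  0.01  0.06] op 0.0326
total units [-0.01  -0.016  0.038] [-0.0001 -0.0029 -0.0014] per row [-0.0097 -0.0159  0.0384] [-0.0001 -0.0029 -0.0014]
```

```bash
python3 -m pendant '[[-0.01,-0.012,0.036,0,-0.003,0,0.62],[0,0,0,0,0,0,0.62],[0,0,0,0,0,0,1],[0,0,0,0,0,0,1],[0,0,0,0,0,0,1],[0,0,0,0,0,0,1]]' 40
python3 plan.py .4443 .1417 .065 12.2 1
```

```text
time: 3.9
ee_pos: [0.4455, 0.141, 0.0495]
tcp_rot: [-180.0, -0.1, 11.9]
wrist_force: [0.0, -0.4, -0.8]
opening: 0.0083
t 3.9 pinch [0.4454 0.1409 0.0682] rot [-1.7997e+02 -1.4000e-01  1.1910e+01] F [ 0.  -0.4 -0.8] T [-0.06  0.12  0.04] op 0.0083
total units [-0.004 -0.004  0.013] [-0.0002 -0.0008 -0.0016] per row [-0.004  -0.0038  0.0129] [-0.0002 -0.0008 -0.0016]
```

```bash
python3 -m pendant '[[0.002,0,-0.064,0,0,0,1],[0.009,0,-0.064,0,0,0,1],[0.014,0,-0.062,0,0,0,1],[0.02,0,-0.062,0,0,0,1],[0.025,0,-0.06,0,0,0,1],[0.03,0,-0.058,0,0,0,1],[0,0,0,0,0,0,1]]' 60
cat > arc.py <<'E'
from h import *
import sys
o=bot.get_obs();Rt=R.from_euler('xyz',o['tcp_rot'],degrees=True);p=o['ee_pos']+Rt.apply([0,0,-bot.pinch_z])
H=np.array([.6253,.1800,.065]);y=np.radians(12.2);d=np.array([np.cos(y),np.sin(y),0]);e=np.array([-np.sin(y),np.cos(y),0])
v=p-H;a=-v@d;print('t',o['time'],'p',p.round(4),'rot',o['tcp_rot'].round(2),'F',o['wrist_force'].round(1),'T',o['torque'].round(2),'op',round(o['opening'],4))
th=np.degrees(np.arctan2(v[2],a));print('radius',np.hypot(a,v[2]).round(4),'theta',th.round(2),'side',(v@e).round(4))
for t in map(float,sys.argv[1:]):
    t=np.radians(t);g=H+.185*(-np.cos(t)*d+np.sin(t)*np.array([0,0,1]));print(np.degrees(t).round(),'units',(Rt.inv().apply(g-p)/.25).round(3))
print('rot units',((Rt.inv()*R.from_euler('xyz',[180,0,12.2],degrees=True)).as_rotvec()/np.pi).round(4))
E
python3 arc.py 30 40 50 60
```

```text
time: 4.6
ee_pos: [0.4697, 0.1461, 0.1436]
tcp_rot: [-180.0, 0.0, 11.9]
wrist_force: [-0.2, 0.3, -3.0]
opening: 0.0075
t 4.6 p [0.4697 0.1461 0.1623] rot [-1.7999e+02  4.0000e-02  1.1950e+01] F [-0.2  0.3 -3. ] T [-0.04  0.25  0.03] op 0.0075
radius 0.1866 theta 31.41 side -0.0002
30.0 units [-0.004 -0.001  0.019]
40.0 units [ 0.07  -0.001 -0.087]
50.0 units [ 0.161 -0.002 -0.178]
60.0 units [ 0.267 -0.002 -0.252]
rot units [-0.0001  0.0002 -0.0014]
```

```bash
python3 -m pendant '[[0.034,0,-0.051,0,0,0,1],[0.038,0,-0.048,0,0,0,1],[0.042,0,-0.045,0,0,0,1],[0.046,0,-0.042,0,0,0,1],[0.05,0,-0.037,0,0,0,1],[0.052,0,-0.033,0,0,0,1],[0,0,0,0,0,-0.0014,1]]'
python3 arc.py 60 70 80 88 90
```

```text
time: 5.3
ee_pos: [0.5291, 0.1586, 0.2042]
tcp_rot: [180.0, 0.9, 12.2]
wrist_force: [-2.0, -0.2, 0.6]
opening: 0.0074
t 5.3 p [0.5293 0.1587 0.2229] rot [179.97   0.91  12.23] F [-2.  -0.2  0.6] T [-0.15  0.76 -0.04] op 0.0074
radius 0.186 theta 58.1 side -0.0006
60.0 units [ 0.023 -0.002 -0.009]
70.0 units [ 0.139 -0.002 -0.066]
80.0 units [ 0.263 -0.002 -0.101]
88.0 units [ 0.366 -0.002 -0.114]
90.0 units [ 0.391 -0.002 -0.115]
rot units [0.0002 0.0051 0.0002]
```

```bash
python3 -m pendant '[[0.055,0,-0.031,0,0.002,0,1],[0.057,0,-0.026,0,0.002,0,1],[0.059,0,-0.021,0,0.001,0,1],[0.06,0,-0.016,0,0,0,1],[0.061,0,-0.011,0,0,0,1],[0.05,0,-0.006,0,0,0,1],[0,0,0,0,0,0,1],[0,0,0,0,0,0,1]]'
python3 arc.py 88 90
```

```text
time: 6.1
ee_pos: [0.6095, 0.1758, 0.2354]
tcp_rot: [179.9, 0.2, 12.2]
wrist_force: [-2.6, -0.6, 5.7]
opening: 0.0075
t 6.1 p [0.6096 0.1758 0.2541] rot [179.95   0.22  12.23] F [-2.6 -0.6  5.7] T [-0.22  1.   -0.05] op 0.0075
radius 0.1898 theta 85.09 side -0.0008
88.0 units [ 0.039 -0.003  0.017]
90.0 units [ 0.065 -0.003  0.016]
rot units [0.0003 0.0012 0.0002]
```

```bash
python3 -m pendant '[[0.035,0,0,0,0.001,0,1],[0.027,0,0.003,0,0,0,1],[0,0,0.0,0,0,0,1],[0,0,0,0,0,0,1]]'
python3 arc.py 90
python3 - <<'E'
from h import *
for n,b in(('top',(100,340,110,350)),('scene',(100,340,300,540))):
    i=bot.camera(n)[:,:,::-1]; cv2.imwrite(f'pics/b_{n}.png',cv2.resize(i[b[0]:b[1],b[2]:b[3]],None,fx=2.5,fy=2.5,interpolation=cv2.INTER_CUBIC))
E
```

```text
time: 6.5
ee_pos: [0.6247, 0.179, 0.2361]
tcp_rot: [179.9, -0.1, 12.2]
wrist_force: [-3.2, -0.7, 3.3]
opening: 0.0072
t 6.5 p [0.6247 0.179  0.2548] rot [ 1.7995e+02 -1.0000e-01  1.2220e+01] F [-3.2 -0.7  3.3] T [-0.19  0.74  0.02] op 0.0072
radius 0.1898 theta 89.76 side -0.0008
90.0 units [ 0.003 -0.003  0.019]
rot units [ 0.0003 -0.0005  0.0001]
```

View pics/b_scene.png

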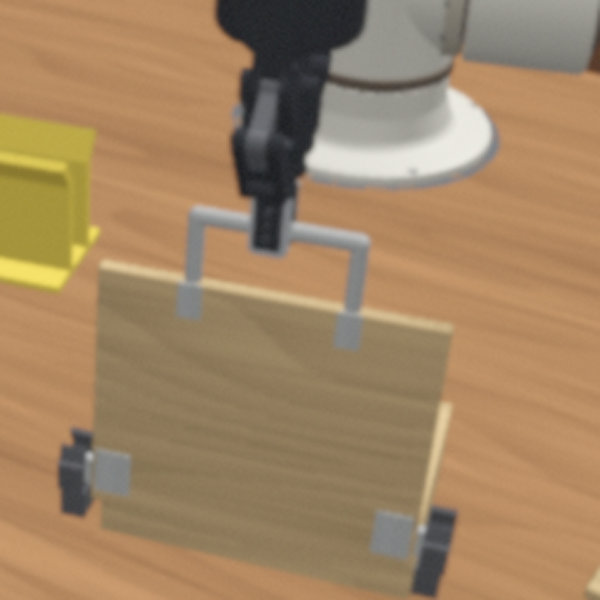

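View pics/b_top.png

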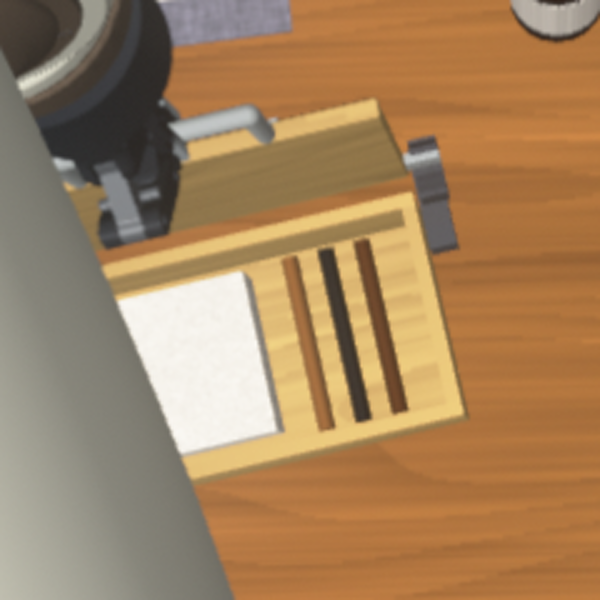

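Scene crop shows the lid upright, bar at (195–370,210–240) gripped mid-length and pins still in the sockets. Now I lift straight up.

```bash
python3 -m pendant '[[0,0,-0.02,0,0,0,1],[0,0,-0.02,0,0,0,1],[0,0,-0.02,0,0,0,1],[0,0,-0.02,0,0,0,1],[0,0,0,0,0,0,1]]'
python3 arc.py 90
```

```text
time: 7.1
ee_pos: [0.6237, 0.179, 0.2541]
tcp_rot: [179.9, 0.3, 12.2]
wrist_force: [-2.0, 0.2, -1.5]
opening: 0.0075
t 7.1 p [0.6237 0.179  0.2728] rot [179.94   0.27  12.24] F [-2.   0.2 -1.5] T [-0.06  0.56 -0.01] op 0.0075
radius 0.2078 theta 89.52 side -0.0007
90.0 units [ 0.007 -0.003  0.091]
rot units [0.0003 0.0015 0.0002]
```

```bash
python3 -m pendant '[[0.003,0,-0.03,0,0,0,1],[0.003,0,-0.03,0,0,0,1],[0,0,-0.03,0,0,0,1],[0,0,-0.04,0,0,0,1],[0,0,-0.04,0,0,0,1],[0,0,-0.04,0,0,0,1],[0,0,-0.04,0,0,0,1],[0,0,0,0,0,0,1],[0,0,0,0,0,0,1]]'
python3 arc.py 90
python3 - <<'E'
from h import *
for n,b in(('scene',(60,340,270,550)),):
    i=bot.camera(n)[:,:,::-1]; cv2.imwrite(f'pics/d_{n}.png',cv2.resize(i[b[0]:b[1],b[2]:b[3]],None,fx=2,fy=2,interpolation=cv2.INTER_CUBIC))
E
```

```text
time: 8.0
ee_pos: [0.6272, 0.1798, 0.3244]
tcp_rot: [180.0, -0.2, 12.2]
wrist_force: [0.5, -0.1, -3.6]
opening: 0.0075
t 8.0 p [0.6272 0.1798 0.3431] rot [179.95  -0.19  12.24] F [ 0.5 -0.1 -3.6] T [-0.04  0.06  0.02] op 0.0075
radius 0.2781 theta 90.37 side -0.0006
90.0 units [-0.008 -0.003  0.372]
rot units [ 0.0003 -0.001   0.0002]
```

View pics/d_scene.png

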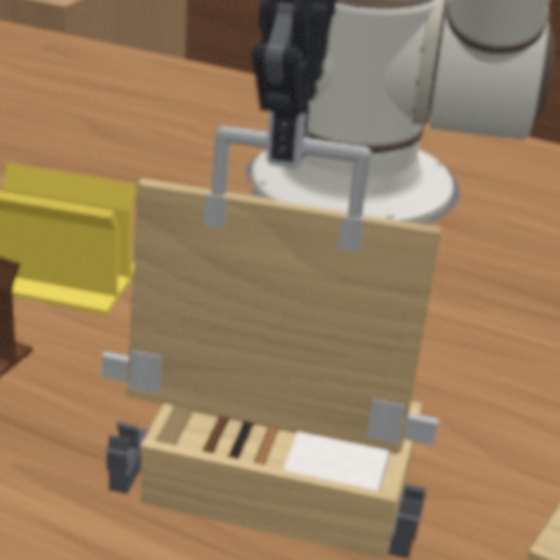

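Lid is clear of the sockets, pins at (115,365) and (425,430) above the sockets, hanging level. Now I raise it a little, then carry it to the rack.

```bash
python3 -m pendant '[[-0.01,0,-0.05,0,0,0.007,1],[-0.03,0.03,-0.05,0,0,0.007,1],[-0.03,0.06,0,0,0,0.007,1],[-0.03,0.08,0,0,0,0.007,1],[-0.03,0.1,0,0,0,0.007,1],[-0.02,0.12,0,0,0,0.007,1]]'
python3 plan.py .5506 -.1883 .365 -1.1 10
```

```text
time: 8.65
ee_pos: [0.6008, 0.076, 0.3492]
tcp_rot: [180.0, -0.1, 4.6]
wrist_force: [0.3, 0.0, -3.1]
opening: 0.0073
t 8.65 pinch [0.6008 0.076  0.3679] rot [ 1.7997e+02 -5.0000e-02  4.5800e+00] F [ 0.3  0.  -3.1] T [-0.09 -0.02 -0.04] op 0.0073
total units [-0.285  1.038  0.012] [ 0.0002 -0.0003  0.0316] per row [-0.0285  0.1038  0.0012] [ 0.     -0.      0.0032]
```

```bash
python3 -m pendant '[[-0.029,0.11,0,0,0,0.003,1],[-0.029,0.12,0,0,0,0.003,1],[-0.029,0.12,0,0,0,0.003,1],[-0.029,0.12,0,0,0,0.003,1],[-0.029,0.12,0,0,0,0.003,1],[-0.029,0.11,0,0,0,0.003,1],[-0.025,0.1,0,0,0,0.003,1],[-0.02,0.08,0,0,0,0.003,1],[-0.02,0.06,0,0,0,0.003,1],[-0.01,0.04,0,0,0,0,1],[0,0,0,0,0,0,1],[0,0,0,0,0,0,1]]'
python3 plan.py .5506 -.1883 .365 -1.1 1
```

```text
time: 9.85
ee_pos: [0.5382, -0.1887, 0.3528]
tcp_rot: [179.8, -0.2, -1.2]
wrist_force: [-0.3, -0.4, -3.1]
opening: 0.0074
t 9.85 pinch [ 0.5382 -0.1886  0.3715] rot [179.81  -0.18  -1.17] F [-0.3 -0.4 -3.1] T [-0.04  0.03 -0.02] op 0.0074
total units [ 0.049 -0.003  0.026] [ 0.001  -0.001  -0.0004] per row [ 0.0494 -0.0026  0.0262] [ 0.001  -0.001  -0.0004]
```

```bash
python3 -m pendant '[[0.025,0,0,0,0,0,1],[0.024,0,0,0,0,0,1],[0,0,0,0,0,0,1],[0,0,0,0,0,0,1],[0,0,0,0,0,0,1]]'
python3 plan.py .5506 -.1883 .32 -1.1 1
python3 - <<'E'
from h import *
for n,b in(('top',(100,340,360,640)),('scene',(60,340,100,380))):
    i=bot.camera(n)[:,:,::-1]; cv2.imwrite(f'pics/e_{n}.png',cv2.resize(i[b[0]:b[1],b[2]:b[3]],None,fx=2,fy=2,interpolation=cv2.INTER_CUBIC))
E
```

```text
time: 10.35
ee_pos: [0.5528, -0.1863, 0.3525]
tcp_rot: [179.8, -0.2, -0.9]
wrist_force: [-0.4, 0.4, -2.7]
opening: 0.0075
t 10.35 pinch [ 0.5527 -0.1863  0.3712] rot [ 1.7985e+02 -1.7000e-01 -9.5000e-01] F [-0.4  0.4 -2.7] T [-0.    0.09 -0.03] op 0.0075
total units [-0.009  0.008  0.205] [ 0.0008 -0.0009  0.0008] per row [-0.0092  0.0076  0.2049] [ 0.0008 -0.0009  0.0008]
```

View pics/e_scene.png

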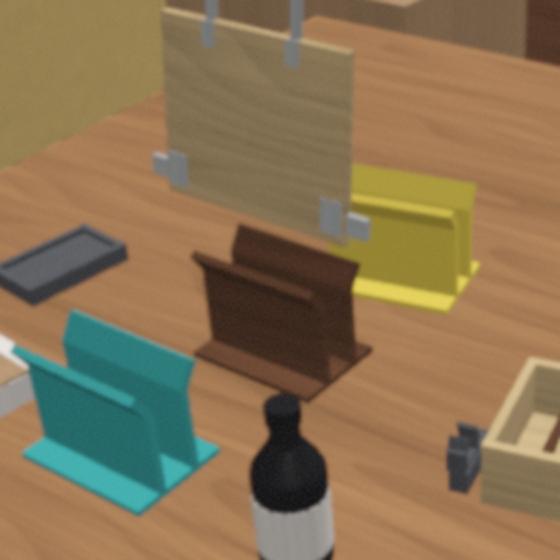

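View pics/e_top.png

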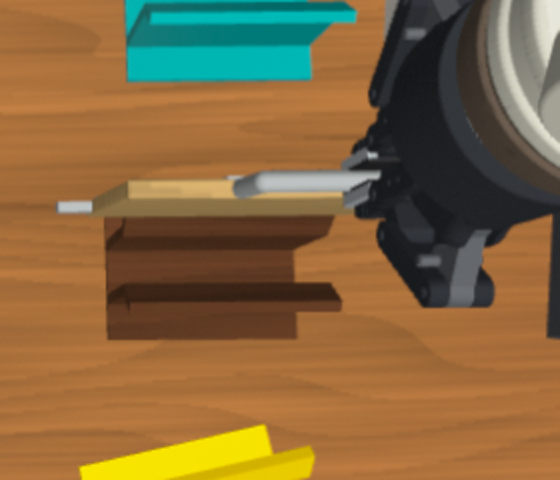

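```bash
python3 - <<'E'
from h import *
c=np.array([.5527,-.1863]);
for zb in(.368,.371):
  P=[[c[0]+s,c[1]+.1*q,zb-h] for h in(.205,.04) for q in(1,-1) for s in(-.005,.005)]
  print('top',((proj('top',P)-[360,100])*2).round(0).tolist());print('scene',((proj('scene',P)-[100,60])*2).round(0).tolist())
# observed foot corner left, near edge (x- side):
u=[[92/2+360,215/2+100],[127/2+360,196/2+100]];print(onz('top',u,.163),onz('top',u,.328))
E
```

```text
top [[90.0, 253.0], [89.0, 237.0], [416.0, 244.0], [415.0, 228.0], [135.0, 210.0], [134.0, 189.0], [554.0, 199.0], [552.0, 178.0]]
scene [[364.0, 227.0], [357.0, 232.0], [187.0, 174.0], [180.0, 178.0], [356.0, 40.0], [348.0, 44.0], [166.0, -0.0], [158.0, 3.0]]
top [[91.0, 252.0], [90.0, 236.0], [418.0, 244.0], [417.0, 227.0], [136.0, 209.0], [135.0, 188.0], [557.0, 198.0], [555.0, 177.0]]
scene [[364.0, 224.0], [357.0, 229.0], [187.0, 171.0], [180.0, 175.0], [356.0, 36.0], [348.0, 40.0], [165.0, -3.0], [157.0, -0.0]]
[[ 0.57118918 -0.08846959  0.163     ]
 [ 0.5824252  -0.11050427  0.163     ]] [[ 0.54574529 -0.06605557  0.328     ]
 [ 0.55440659 -0.08304105  0.328     ]]
```

Top crop: the foot edge at (92,215) lies about 38 crop px farther out than expected for a vertical lid, and the scene view agrees. The bar holds the lid tilted about 6.5° in the grip, foot outward. I tilt the tool to make it vertical and re-measure.

```bash
python3 -m pendant '[[0,0,0,0,-0.012,0,1],[0,0,0,0,-0.012,0,1],[0,0,0,0,-0.012,0,1],[0,0,0,0,0,0,1],[0,0,0,0,0,0,1]]'
python3 plan.py .5506 -.1883 .32 -1.1 1
python3 - <<'E'
from h import *
for n,b in(('top',(140,280,380,520)),('scene',(50,240,150,340))):
    i=bot.camera(n)[:,:,::-1]; cv2.imwrite(f'pics/f_{n}.png',cv2.resize(i[b[0]:b[1],b[2]:b[3]],None,fx=3 if n=='scene' else 4,fy=3 if n=='scene' else 4,interpolation=cv2.INTER_CUBIC))
E
```

```text
time: 10.95
ee_pos: [0.5521, -0.1865, 0.3538]
tcp_rot: [179.8, 6.4, -1.0]
wrist_force: [0.5, -0.9, -2.3]
opening: 0.0081
t 10.95 pinch [ 0.5542 -0.1864  0.3724] rot [179.81   6.36  -1.  ] F [ 0.5 -0.9 -2.3] T [-0.03 -0.2   0.05] op 0.0081
total units [0.017 0.007 0.209] [0.0011 0.0353 0.0006] per row [0.0172 0.0067 0.2093] [0.0011 0.0353 0.0006]
```

View pics/f_scene.png

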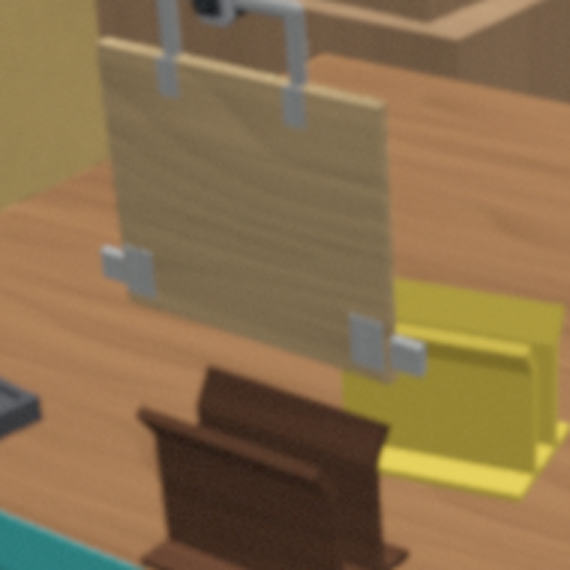

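View pics/f_top.png

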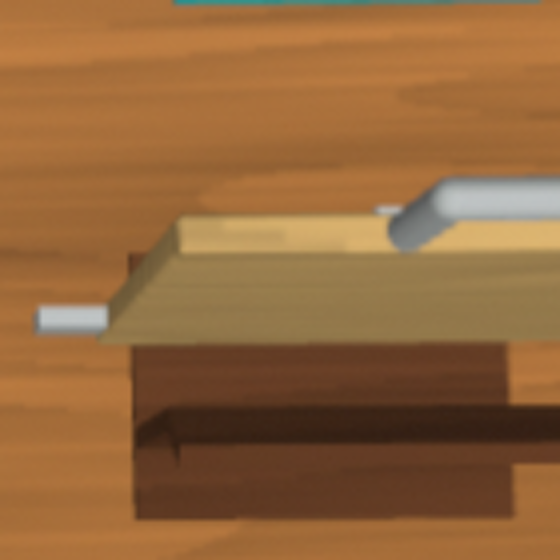

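Now the foot near corner is at (405,226) full-frame, matching the vertical prediction. Lowering.

```bash
python3 -m pendant '[[0.004,0.002,0.04,0,0,0,1],[0.004,0.002,0.04,0,0,0,1],[0.003,0.001,0.04,0,0,0,1],[0.003,0.001,0.04,0,0,0,1],[0.003,0.001,0.04,0,0,0,1],[0,0,0,0,0,0,1],[0,0,0,0,0,0,1]]'
python3 plan.py .5506 -.1883 .28 -1.1 1
python3 - <<'E'
from h import *
for n,b in(('top',(140,280,380,520)),('scene',(80,270,150,340))):
    i=bot.camera(n)[:,:,::-1]; cv2.imwrite(f'pics/g_{n}.png',cv2.resize(i[b[0]:b[1],b[2]:b[3]],None,fx=3 if n=='scene' else 4,fy=3 if n=='scene' else 4,interpolation=cv2.INTER_CUBIC))
o=bot.get_obs();x,y,z=o['ee_pos'];y-=0;zb=z+.0187-.003
P=[[.5527+s,y+.1*q,zb-h] for h in(.205,.04) for q in(1,) for s in(-.005,.005)]
print(((proj('top',P)-[380,140])*4).round().tolist(),((proj('scene',P)-[150,80])*3).round().tolist())
E
```

```text
time: 11.75
ee_pos: [0.5485, -0.1884, 0.3056]
tcp_rot: [179.7, 5.8, -1.1]
wrist_force: [-0.0, -0.6, -2.1]
opening: 0.0074
t 11.75 pinch [ 0.5504 -0.1884  0.3242] rot [179.71   5.78  -1.09] F [-0.  -0.6 -2.1] T [-0.04 -0.1   0.05] op 0.0074
total units [ 0.026 -0.002  0.176] [0.0016 0.0321 0.0002] per row [ 0.0262 -0.0016  0.1755] [0.0016 0.0321 0.0002]
[[89.0, 364.0], [87.0, 333.0], [168.0, 288.0], [166.0, 250.0]] [[396.0, 351.0], [386.0, 358.0], [384.0, 83.0], [373.0, 90.0]]
```

View pics/g_scene.png

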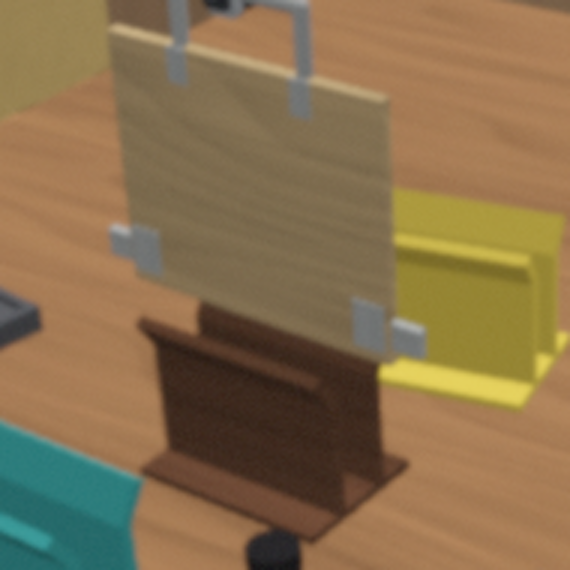

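View pics/g_top.png

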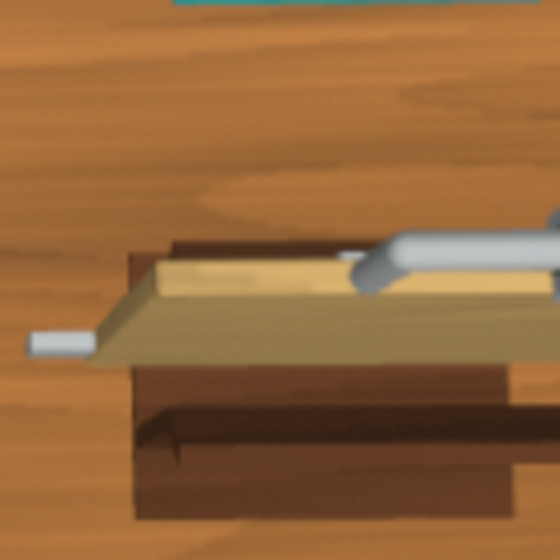

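Foot corner at (90,364) matches the prediction for x≈0.553, inside the slot's ±11 mm play. Continuing down.

```bash
python3 -m pendant '[[0.003,0,0.035,0,0,0,1],[0.003,0,0.035,0,0,0,1],[0.003,0,0.035,0,0,0,1],[0.003,0,0.035,0,0,0,1],[0.004,0,0.035,0,0,0,1],[0,0,0,0,0,0,1]]'
python3 plan.py .5496 -.1883 .23 -1.1 1
```

```text
time: 12.45
ee_pos: [0.5485, -0.1887, 0.2577]
tcp_rot: [179.7, 5.8, -1.1]
wrist_force: [-0.7, -0.3, -2.4]
opening: 0.0072
t 12.45 pinch [ 0.5504 -0.1887  0.2763] rot [179.7    5.75  -1.08] F [-0.7 -0.3 -2.4] T [-0.01 -0.12 -0.02] op 0.0072
total units [ 0.023 -0.003  0.184] [0.0017 0.032  0.0002] per row [ 0.0228 -0.0027  0.1841] [0.0017 0.032  0.0002]
```

```bash
python3 -m pendant '[[0.003,0,0.03,0,0,0,1],[0.003,0,0.03,0,0,0,1],[0.003,0,0.03,0,0,0,1],[0.003,0,0.03,0,0,0,1],[0.004,0,0.03,0,0,0,1],[0.003,0,0.03,0,0,0,1],[0,0,0,0,0,0,1]]'
python3 plan.py .5496 -.1883 .214 -1.1 1
```

```text
time: 13.15
ee_pos: [0.5487, -0.1889, 0.2081]
tcp_rot: [179.7, 5.8, -1.1]
wrist_force: [-0.2, -0.4, -1.7]
opening: 0.0074
t 13.15 pinch [ 0.5506 -0.1889  0.2267] rot [179.71   5.77  -1.08] F [-0.2 -0.4 -1.7] T [-0.01 -0.1   0.03] op 0.0074
total units [ 0.009 -0.003  0.051] [0.0016 0.0321 0.0002] per row [ 0.0088 -0.0029  0.0506] [0.0016 0.0321 0.0002]
```

```bash
python3 -m pendant '[[0.001,0,0.012,0,0,0,1],[0.001,0,0.012,0,0,0,1],[0.001,0,0.012,0,0,0,1],[0,0,0,0,0,0,1]]'
python3 -m pendant '[[0.001,0,0.01,0,0,0,1],[0,0,0,0,0,0,1]]'
python3 plan.py .5496 -.1883 .214 -1.1 1
```

```text
time: 13.55
ee_pos: [0.5489, -0.1895, 0.1999]
tcp_rot: [179.6, 5.6, -1.1]
wrist_force: [-0.1, 0.2, -3.5]
opening: 0.0076
time: 13.75
ee_pos: [0.5497, -0.1906, 0.2001]
tcp_rot: [179.4, 5.4, -1.1]
wrist_force: [-0.0, 1.2, -2.8]
opening: 0.0074
t 13.75 pinch [ 0.5514 -0.1904  0.2187] rot [179.44   5.37  -1.14] F [-0.   1.2 -2.8] T [ 0.   -0.12 -0.01] op 0.0074
total units [ 0.001 -0.009  0.019] [ 0.0031  0.0298 -0.0001] per row [ 0.0014 -0.0094  0.0189] [ 0.0031  0.0298 -0.0001]
```

```bash
python3 -m pendant '[[0.001,-0.004,0.016,0.002,0,0,1],[0,-0.004,0.016,0,0,0,1],[0,0,0,0,0,0,1]]'
python3 plan.py .5496 -.1883 .214 -1.1 1
```

```text
time: 14.05
ee_pos: [0.5514, -0.1923, 0.2005]
tcp_rot: [179.2, 4.6, -1.3]
wrist_force: [0.3, -0.4, -3.2]
opening: 0.0075
t 14.05 pinch [ 0.5529 -0.1921  0.2192] rot [179.23   4.56  -1.27] F [ 0.3 -0.4 -3.2] T [ 0.03 -0.12  0.01] op 0.0075
total units [-0.006 -0.016  0.021] [ 0.0042  0.0254 -0.0008] per row [-0.0058 -0.016   0.0212] [ 0.0042  0.0254 -0.0008]
```

z stalls without wrist force; checking joints and pictures.

```bash
python3 - <<'E'
from h import *
o=bot.get_obs();print(o['q'].round(2),o['joint_efforts'].round(1),o['qd'].round(2))
cv2.imwrite('pics/h_scene.png',bot.camera('scene')[:,:,::-1]);cv2.imwrite('pics/h_top.png',bot.camera('top')[:,:,::-1])
E
```

```text
[-18.22  13.53  16.18  96.8   -2.06  73.09] [ -0.2 -63.8  48.4   0.7  -0.3   0. ] [-0.3  -0.65  1.33  0.15 -0.69 -0.13]
```

View pics/h_scene.png

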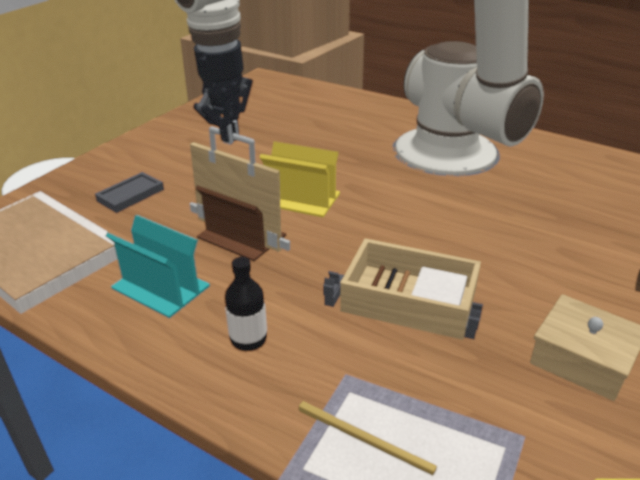

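View pics/h_top.png

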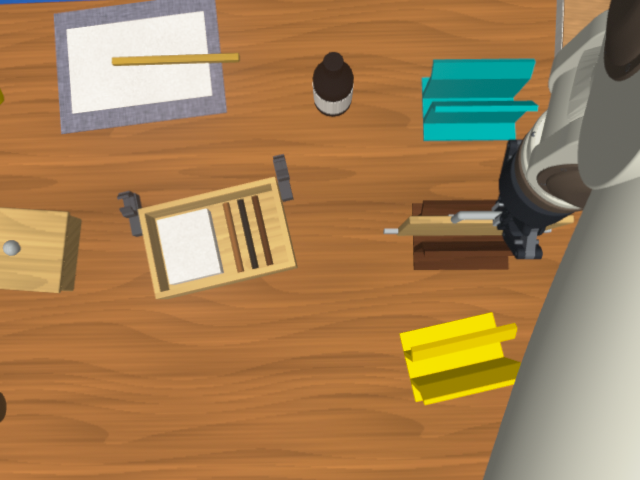

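```bash
python3 - <<'E'
from h import *
a=cv2.imread('pics/h_scene.png');b=cv2.imread('pics/h_top.png')
w=np.zeros((500,800,3),np.uint8)
w[:,:400]=cv2.resize(a[180:280,230:310],(400,500),interpolation=cv2.INTER_CUBIC);w[:400,400:]=cv2.resize(b[195:275,380:460],(400,400),interpolation=cv2.INTER_CUBIC)
cv2.imwrite('pics/i.png',w)
for z in(.026,.031,.036,.041):
  P=[[.552+s,-.19+yy,z+h] for yy in(.1,.12) for s in(-.003,.003) for h in(-.009,.009)]
  print(z,((proj('scene',P)-[230,180])*5).round().tolist(),((proj('top',P)-[380,195])*5+[400,0]).round().tolist()[4:])
E
```

```text
0.026 [[266.0, 319.0], [264.0, 279.0], [257.0, 327.0], [255.0, 286.0], [311.0, 336.0], [310.0, 295.0], [302.0, 344.0], [300.0, 303.0]] [[406.0, 216.0], [412.0, 210.0], [405.0, 196.0], [411.0, 189.0]]
0.031 [[266.0, 308.0], [264.0, 267.0], [256.0, 316.0], [254.0, 275.0], [311.0, 324.0], [309.0, 283.0], [302.0, 333.0], [300.0, 291.0]] [[408.0, 215.0], [413.0, 208.0], [407.0, 194.0], [412.0, 187.0]]
0.036 [[265.0, 297.0], [263.0, 256.0], [256.0, 305.0], [254.0, 263.0], [311.0, 313.0], [309.0, 272.0], [301.0, 321.0], [300.0, 280.0]] [[409.0, 213.0], [415.0, 206.0], [408.0, 192.0], [414.0, 185.0]]
0.041 [[265.0, 285.0], [263.0, 244.0], [255.0, 293.0], [253.0, 252.0], [310.0, 302.0], [309.0, 260.0], [301.0, 310.0], [299.0, 268.0]] [[411.0, 211.0], [416.0, 204.0], [410.0, 190.0], [416.0, 183.0]]
```

View pics/i.png

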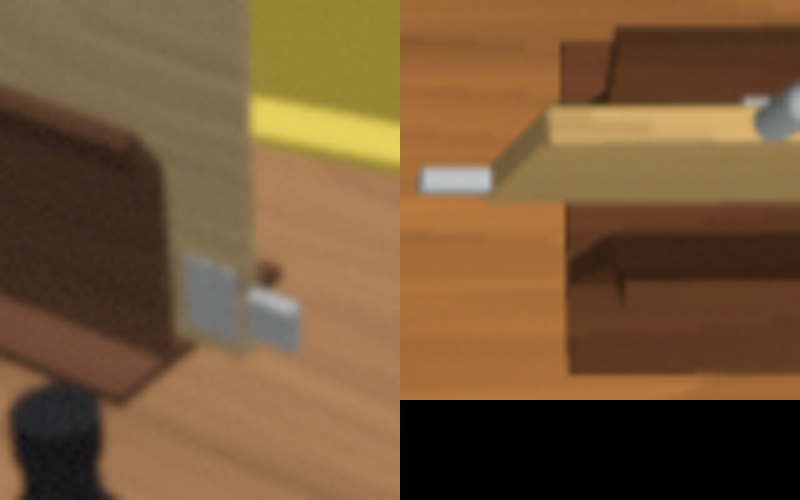

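The lid's pin in the scene crop, (250–300, 292–353), fits z≈0.023–0.026, i.e. the lid is already on the slot floor. The stall was contact, and the last zero row drops the press. Checking its lean.

```bash
python3 - <<'E'
from h import *
print('top near/far',onz('top',[[409.6,223.6],[410,216.2]],.171))
print('foot near',onz('top',[[398,235.6]],.006), 'pin near/far top z.035',onz('top',[[387,233.6],[387,229]],.035))
E
python3 plan.py .5496 -.1883 .214 -1.1 1
```

```text
top near/far [[ 0.55013248 -0.09088173  0.171     ]
 [ 0.55915903 -0.09176461  0.171     ]]
foot near [[ 0.55346628 -0.09608082  0.006     ]] pin near/far top z.035 [[ 0.55370028 -0.07690322  0.035     ]
 [ 0.56036303 -0.07716428  0.035     ]]
t 14.15 pinch [ 0.5529 -0.1922  0.2191] rot [179.2    4.59  -1.26] F [-0.2 -3.5  8.4] T [-0.79  0.09  0.05] op 0.0072
total units [-0.006 -0.017  0.021] [ 0.0044  0.0255 -0.0007] per row [-0.006  -0.0165  0.0208] [ 0.0044  0.0255 -0.0007]
```

Force now +8.4 N up: floor contact confirmed. Lean is about 1.4° toward the robot, so I nudge the bar outward 4 mm, then open.

```bash
python3 -m pendant '[[0.016,0,0,0,0,0,1],[0,0,0,0,0,0,1],[0,0,0,0,0,0,1]]'
python3 plan.py .557 -.1922 .219 -1.1 1
python3 - <<'E'
from h import *
i=bot.camera('top')[:,:,::-1]; cv2.imwrite('pics/j.png',cv2.resize(i[195:275,380:500],None,fx=6,fy=6,interpolation=cv2.INTER_CUBIC))
E
```

```text
time: 14.45
ee_pos: [0.5557, -0.1929, 0.2004]
tcp_rot: [179.2, 4.6, -1.3]
wrist_force: [-1.8, -2.2, 5.3]
opening: 0.0076
t 14.45 pinch [ 0.5572 -0.1926  0.2191] rot [179.16   4.58  -1.27] F [-1.8 -2.2  5.3] T [-0.44  0.32  0.14] op 0.0076
total units [ 0.005 -0.003  0.   ] [ 0.0046  0.0254 -0.0008] per row [ 0.0053 -0.0029  0.0001] [ 0.0046  0.0254 -0.0008]
```

View pics/j.png

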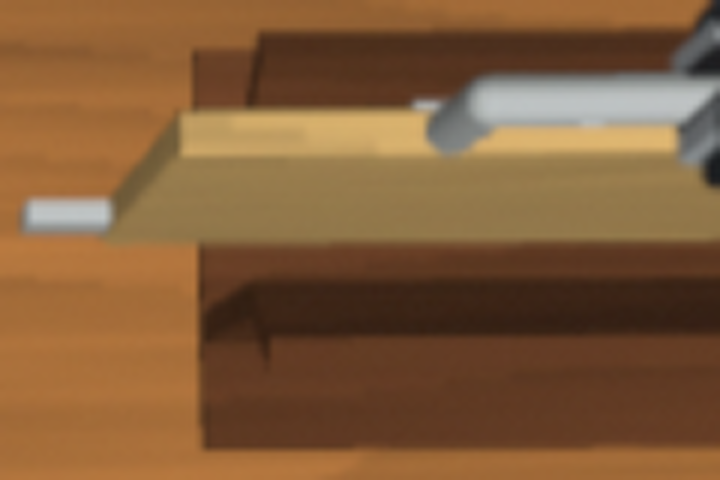

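Near edges of top (180,156) and foot (100,241) now give the same x, so the lid is vertical. Open slowly.

```bash
python3 -m pendant '[[0,0,0,0,0,0,0.85],[0,0,0,0,0,0,0.75],[0,0,0,0,0,0,0.65],[0,0,0,0,0,0,0.55],[0,0,0,0,0,0,0.5],[0,0,0,0,0,0,0.5]]' 20
python3 - <<'E'
from h import *
i=bot.camera('scene')[:,:,::-1]; cv2.imwrite('pics/k.png',cv2.resize(i[90:270,150:330],None,fx=3,fy=3,interpolation=cv2.INTER_CUBIC))
E
```

```text
time: 15.1
ee_pos: [0.5552, -0.1914, 0.198]
tcp_rot: [179.4, 4.8, -1.2]
wrist_force: [0.6, -0.3, 0.0]
opening: 0.0427
```

View pics/k.png

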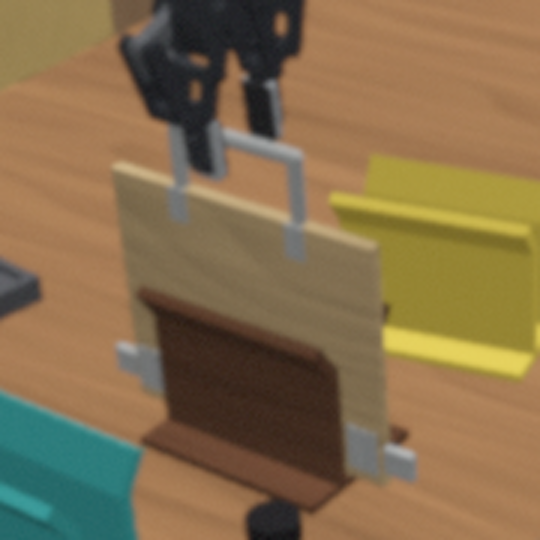

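Lid stands free, fingers either side of the bar. Retreat straight up.

```bash
python3 -m pendant '[[-0.002,0,-0.03,0,0,0,0.5],[-0.004,0,-0.05,0,0,0,0.5],[-0.005,0,-0.06,0,0,0,0.5],[-0.008,0,-0.1,0,0,0,0.5],[-0.008,0,-0.1,0,0,0,0.5],[-0.008,0,-0.1,0,0,0,0.5],[0,0,0,0,0,0,0.5],[0,0,0,0,0,0,0.5]]'
python3 - <<'E'
from h import *
cv2.imwrite('pics/l_s.png',bot.camera('scene')[:,:,::-1]);i=bot.camera('top')[:,:,::-1];cv2.imwrite('pics/l_t.png',i);cv2.imwrite('pics/l.png',cv2.resize(i[195:275,380:500],None,fx=6,fy=6,interpolation=cv2.INTER_CUBIC))
E
```

```text
time: 15.95
ee_pos: [0.5551, -0.1899, 0.319]
tcp_rot: [179.3, 4.5, -1.2]
wrist_force: [-0.3, 0.4, 0.2]
opening: 0.0426
```

View pics/l_s.png

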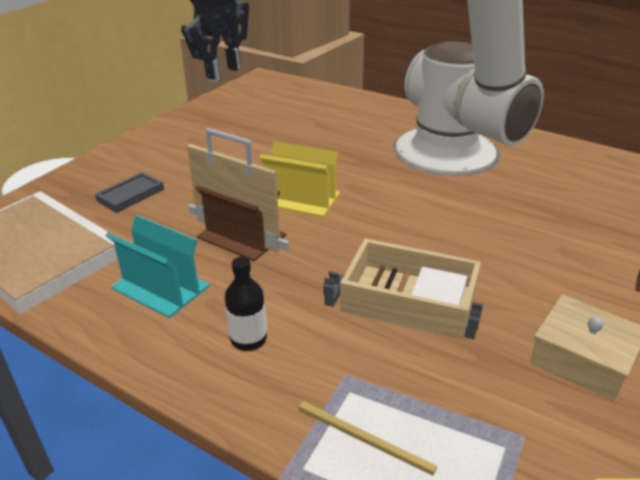

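View pics/l.png

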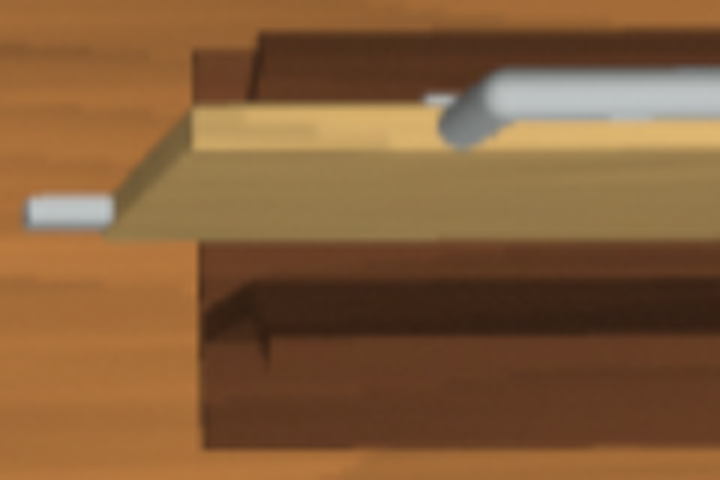

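The lid stands upright in the dark rack, handle up at (230,140), gripper well clear, bottle still at (246,310). I wait briefly, compare, then hand in.

```bash
python3 -m pendant '[[0,0,0,0,0,0,0.5],[0,0,0,0,0,0,0.5],[0,0,0,0,0,0,0.5],[0,0,0,0,0,0,0.5],[0,0,0,0,0,0,0.5],[0,0,0,0,0,0,0.5],[0,0,0,0,0,0,0.5],[0,0,0,0,0,0,0.5]]'
python3 - <<'E'
from h import *
t=cv2.cvtColor(bot.camera('top'),cv2.COLOR_RGB2BGR);s=cv2.cvtColor(bot.camera('scene'),cv2.COLOR_RGB2BGR)
a=cv2.imread('pics/l_t.png');b=cv2.imread('pics/l_s.png');z=cv2.imread('pics/top0.png');y=cv2.imread('pics/scene0.png')
d=lambda p,q,r:np.abs(p.astype(int)-q)[r].mean().round(2)
print('lid change',d(t,a,np.s_[195:275,380:500]),d(s,b,np.s_[125:260,180:300]))
print('bottle change vs start',d(t,z,np.s_[45:120,305:360]),d(s,y,np.s_[255:352,220:272]),'table ref',d(t,z,np.s_[380:470,100:300]))
E
```

```text
time: 16.85
ee_pos: [0.554, -0.1896, 0.3158]
tcp_rot: [179.4, 4.8, -1.2]
wrist_force: [0.1, 0.5, -0.1]
opening: 0.0431
lid change 1.24 1.21
bottle change vs start 2.84 6.74 table ref 3.48
```

```bash
python3 - <<'E'
from h import *
for f,r in(('scene',np.s_[255:352,220:272]),('top',np.s_[45:120,305:360])):
    for n in('0',):
        z=cv2.imread(f'pics/{f}0.png');l=cv2.imread('pics/l_s.png' if f=='scene' else 'pics/l_t.png')
        for i in(z,l):
            m=(i[r].max(2)<60);ys,xs=np.nonzero(m);print(f,m.sum(),xs.mean().round(2),ys.mean().round(2),i[r].mean().round(1))
E
```

```text
scene 1594 23.86 41.29 100.8
scene 1618 23.82 41.34 94.2
top 1391 27.86 33.06 93.5
top 1398 27.88 33.16 90.7
```

Bottle unmoved (under 0.1 px; the image difference is brightness). Handing in.

```bash
python3 -c "
from workcell import bot
print(bot.job_done())"
```

```text
the job is handed in; nothing more can be done
None
```

I raised the larger box's lid by its bar handle until it stood upright and lifted it straight up off its hinge pins. I then stood it handle up in the dark wooden rack and let go once it was on the slot floor. The job took about 17 of the 48 s, and no wrist force reading I took passed 10 N.

- **Tilt on the way:** the lid hung about 6.5° off vertical in the grip, foot outward. I tilted the tool until it was straight before lowering it.
- **Contact with the floor:** the wrist force did not show contact at first, because a row that does not move drops the pressing force. The pin height in the picture and a later 8 N upward reading both agreed the lid was on the floor.
- **Last checks:** the lid stayed still for about 1 s after I let go, with the gripper well above it. The ink bottle had moved less than 0.2 px in both views. One comparison of the bottle in the scene view gave a higher difference than expected, which I put down to brightness. I made no separate measurement of the lid's height in the slot after letting go.

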